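# Vent the gas incubation chamber: shut both port covers, hold the sprung lid at the mark

### The arm

A 7-joint arm with a two-finger parallel gripper is mounted at the origin on a cart in front of the work surface, level with it; the furniture and walls round the work are solid. World frame = base frame: x ahead of the robot, y to its left, z up, the work surface at z = 0. Lengths are in m, angles in rad, forces in N, time in s.
With the tool pointing down it reaches from about 0.4 to 0.85 m from the base axis. Payload 10.4 kg.
Tool frame: the origin (TCP) lies midway between the tips of the shut fingers; the grasp point (between the pads) lies 19 mm behind it; z points along the fingers, y is the line along which they close (so a half turn about z gives the same grasp; the last joint's range is limited). The gripper opens to 87 mm and grips with 3 to 60 N. Pads are 19 mm wide; open, the fingers measure 117 mm over their backs; the gripper's body (75 mm by 190 mm) begins 51 mm behind the grasp point.
Start: joints at [1.312, 0.332, -0.065, 1.46, 0.022, 1.35, -0.088], TCP at [0.146, -0.608, 0.223] pointing down, gripper open.
Joint ranges: [-2.6, 2.6], [-0.5, 2.12], [-1.47, 1.34], [0.16, 2.42], [-1.27, 4.41], [0.06, 2.06], [-2.6, 2.6]. Speed limits (rad/s): [2.22, 2.22, 2.79, 2.79, 3.14, 3.14, 3.14].

### API

Orientations are given as a unit quaternion [x, y, z, w].
In Python, from bench import sensors, eyes, order gives the robot as it stands.
- The arm moves only by the tool arm_command, never from a script. Its argument "steps" is a list of rows, each an object with "rot": the turn, a rotation vector about the world's x, y, z in degrees, a list of three; "slide": the shift along the world's x, y, z in m, a list of three; "grip": the opening, from 0 (shut) to 1 (fully open). A call has exactly 8 rows; each row shifts and turns the commanded pose from where the row before left it; what a row does not reach is not made up. A row lasts 1/8 s, in which the tool goes at most 62.5 mm and 10.7 degrees, less where a joint would pass 70% of its speed; a pose out of reach is approached as far as the arm can. A call with a gripper value outside its range is refused whole. The fingers move at their own pace and stop on an object; "newtons" is the grip in N (left out, the last holds). Time passes only in rows, so rows that do not move let the fingers close, or fill a call up. It gives the time, the measured TCP pose, the force, the opening and the grip force at its end, in the units of the state.
- sensors.read_state(): the state, without advancing time (a new reading comes with each control period).
- eyes.camera(name): name is "scene" or "top" or "wrist"; returns a dict with "pixels" (420x560x3 uint8, red, green, blue), "intrinsics" (3x3 intrinsics, pixels), "k1" (the pictures are not rectified: a ray, as slopes to the right and down, at radius r is drawn at 1 + k1 r^2 times it, then the intrinsics apply), "pose" (4x4, takes a point from camera to world coordinates). Camera axes: x right, y down, z forward; pixel columns grow to the right and rows downward; lengths in m; the calibration is good to about 2 mm. A picture is of the moment at which its call begins. There is no depth.
- order.close_job(): hands the job in; it is judged then, once.
Trained networks look in a picture, given as the dict that the camera call returned (one of the last four; its "shot" number tells which), for a name from the list of things; names that differ only in an ending like _2 or _b are one class to them, and where a whole thing is asked for, a point or a joint stands for the part that bears it (a point fixed in the world has none). Each returns a list of dicts, best first, with "conf" (0 to 1); they miss things now and then, are a little off and sometimes report something else, mostly with a low value. They report only what shows in the picture. A call takes as long as a camera call.
- eyes.look_for(name, picture): "bbox" ([left, top, right, bottom] in pixels, round what is visible of it).
The state is a dict: "time": time; "joint_positions": joint angles; "joint_vel": joint speeds; "joint_torque": joint torques, N m; "ee_pos": TCP position; "eef_rot": TCP orientation; "ft_force": force on the tool from outside, world axes, zero at the start; "torque": the same for the moment, N m; "width": finger opening in m; "grip_force": force on a finger pad.
Only numpy, scipy, OpenCV 4.12 (cv2) and the standard library are available. Lean on these libraries where they do the work, as an engineer would, in place of code of your own. Each camera call takes 0.05 s, during which the arm holds its last target. There are 200 camera calls.

### The job

Get the small white gas chamber on the desk ready to vent: first press the two orange port covers on its right side down until each snaps and stays shut, and only then lift the sprung lid (it has a steel bar handle in front) until it lines up with the yellow pointer beside it. Finish while still holding the lid steady at that angle with the gripper (it closes by itself if let go). Leave the yellow pointer and the things standing on the left of the chamber where they are.

Things in the scene. Friction and masses are not known exactly. Their poses are not given: they have to be found in the camera images.
- chamber: White gas incubation chamber, fixed to the desk, case 110 (x) x 140 (y) x 60 mm high. Origin: centre of its underside, on the desk; at yaw 0 its front looks to -x (the robot), z up. A grey port block 116 x 56 x 45 mm high is joined to its right side (chamber y -71 to -127 mm). A thin aluminium arc scale with the yellow pointer stands on its left side (chamber y +75 to +91 mm, up to 145 mm high).
- lid_angle (a joint): Angle of the chamber's white lid with blue front edge (112 x 146 x 10 mm) about the lid hinge, rad: 0 shut and level, grows as the front edge rises, at most 1.3. A spring shuts it: about 0.35 N m at 0 (about 2 N at the handle), about 0.55 N m (about 3.5 N at the handle) at 0.65. No catch holds it.
- lid_hinge (a point): Middle of the lid's hinge line, which runs along chamber y at the back of the case: chamber (55, 0, 66) mm.
- handle_mid (a point): Middle of the steel bar handle: a round bar 10 mm thick, 90 mm long along chamber y, carried on two arms (80 mm clear between them) 55 mm in front of the lid's front edge, level with the hinge when the lid is shut (chamber (-110, 0, 66) mm), 165 mm from the hinge line. Turns with the lid; its x axis lies along the lid, towards the hinge.
- lid: The lid with its bar handle; its origin lies on the lid hinge (same as lid_hinge), its axes turn with the lid.
- pointer (a joint): Angle of the yellow pointer that marks how far to lift the lid, rad, measured as the lid's: when the two are equal the lid lines up with the pointer. It is stiff and stays where it is set.
- pointer_tip (a point): Tip of the yellow pointer, 100 mm from the lid hinge line, at chamber y = +86 mm. Its x axis runs along the pointer towards the hinge line.
- cover_front (a joint): Angle of the front orange port cover, rad: 0 shut (flat), at most 0.75. Springs up to about 0.54 by itself; pressed below 0.15 it snaps to 0 and stays. The press takes about 2 N near the free edge. Cover 50 (chamber x) x 53 x 6 mm on the port block, hinged on the edge next to the chamber along chamber x (hinge line at chamber y -74 mm, z 50 mm, x -54 to -4 mm); its right edge rises as it opens. Shut, its top is 53 mm above the desk.
- front_tab (a point): Top of the tab on the free (right) edge of the front cover, 53 mm from its hinge line; with the cover shut at chamber (-29, -127, 53) mm.
- cover_rear (a joint): Angle of the rear orange port cover, just like the front one; hinge line at chamber y -74 mm, z 50 mm, x 4 to 54 mm.
- rear_tab (a point): Top of the tab on the free edge of the rear cover; with the cover shut at chamber (29, -127, 53) mm.
- medium_bottle: Small clear bottle with orange cap, 42 x 42 x 90 mm, standing left of the chamber; origin at the centre of its underside. Not to be disturbed.
- timer: White bench timer, 60 x 64 x 18 mm, lying left of the chamber; origin at the centre of its underside. Not to be disturbed.
- spare_dish: Clear flat round dish, 60 mm across, 14 mm high, left in front of the chamber; origin at the centre of its underside. Not to be disturbed.

How it is judged:
On the way, in this order (a step that is already met when the one before it is completed fails the run):
1. both port covers are snapped shut while the lid is still shut (value of joint each of cover_front, cover_rear below 0.08 rad and value of joint lid_angle below 0.15 rad), for 0.3 s.
2. the lid is lifted to the pointer and held there by the gripper (value of joint each of cover_front, cover_rear below 0.08 rad and angle between the x axis of handle_mid and the x axis of pointer_tip, either way round below 0.09 rad and contact force between the fingers and lid above 1.5 N), for 0.3 s.
At the end, for the whole second after the job is handed in: Both covers are shut (under 0.08 rad), the lid is within 0.09 rad (5 degrees) of the pointer and still, held by the fingers (over 1.5 N on the lid or its handle), the pointer tip has moved less than 15 mm and the bottle, timer and dish less than 30 mm (all of step 2 and velocity of joint lid_angle between -0.08 and 0.08 rad/s and distance of each of medium_bottle, timer, spare_dish from where it was at the start of the episode below 0.03 m and distance of pointer_tip from where it was at the start of the episode below 0.015 m); the arm keeps its last pose, push and grip.
It fails at once if the lid is lifted while a port cover is still open (value of joint lid_angle above 0.2 rad and value of joint any of cover_front, cover_rear above 0.25 rad).
It fails at once if the pointer is pushed off its setting (distance of pointer_tip from where it was at the start of the episode above 0.015 m).
It fails at once if a thing on the left of the chamber is pushed away (distance of any of medium_bottle, timer, spare_dish from where it was at the start of the episode above 0.03 m).
It also fails if it takes over 48 s, if anything falls off the work surface, if the arm or the gripper's body presses on something with over 40 N, if the wrist force passes 120 N, or if a joint passes its speed limit or range.

## Working session

There is one attempt and no reset: what is moved stays moved. The work goes in short steps, Python scripts to look and compute and a tool call to move; the robot and the scene stay as the last step left them, time stands still between calls to the robot, and variables do not carry over. Pictures are saved under pics/ and viewed, at most 10 in all, crops included, and the job is handed in when it is done.

Besides the shell and the picture viewer there is one more tool, called after ">>>" in YAML: its name, and indented under it one key for each argument. arm_command: Moves the arm, as the interface text tells. Its arguments: {"type":"object","properties":{"steps":{"type":"array","items":{"type":"object","properties":{"rot":{"type":"array","items":{"type":"number"}},"slide":{"type":"array","items":{"type":"number"}},"grip":{"type":"number"}}}},"newtons":{"type":"number"}},"required":["steps"]}

```bash
mkdir -p pics; python3 - <<'E'
from bench import sensors, eyes
import cv2,json,numpy as np
s=sensors.read_state();print({k:np.round(v,3).tolist() for k,v in s.items()})
for n in ("scene","top"):
    p=eyes.camera(n);cv2.imwrite(f"pics/{n}0.png",p["pixels"][:,:,::-1])
    np.savez(f"{n}0.npz",K=p["intrinsics"],k1=p["k1"],T=p["pose"])
    print(n,p["intrinsics"],p["k1"],np.round(p["pose"],4).tolist())
    for t in ("chamber","pointer","handle_mid","cover_front","cover_rear","lid","spare_dish"):
        print(t,[(np.round(d["bbox"]).tolist(),round(d["conf"],2)) for d in eyes.look_for(t,p)][:2])
E
```

```text
{'time': 0.0, 'joint_positions': [1.312, 0.333, -0.065, 1.461, 0.022, 1.35, -0.089], 'joint_vel': [0.0, -0.0, -0.001, -0.0, 0.001, -0.0, -0.001], 'joint_torque': [-0.0, -62.325, 0.024, -38.99, -0.061, 0.04, 0.0], 'ee_pos': [0.146, -0.607, 0.222], 'eef_rot': [0.993, 0.118, -0.0, -0.001], 'ft_force': [-0.798, 0.098, 0.121], 'torque': [-0.013, 0.019, 0.007], 'grip_force': 0.0, 'width': 0.087}
scene [[472.0609867    0.         284.64856429]
 [  0.         472.0609867  202.87107405]
 [  0.           0.           1.        ]] -0.11343420922588736 [[-0.8086, -0.435, 0.3962, 0.1785], [-0.5884, 0.5979, -0.5444, 0.5862], [-0.0001, -0.6733, -0.7394, 0.699], [0.0, 0.0, 0.0, 1.0]]
chamber [([227.0, 123.0, 344.0, 222.0], 0.72)]
pointer [([226.0, 121.0, 344.0, 224.0], 0.35)]
handle_mid [([243.0, 136.0, 345.0, 210.0], 0.56), ([290.0, 122.0, 314.0, 145.0], 0.28)]
cover_front [([309.0, 134.0, 336.0, 158.0], 0.86)]
cover_rear [([287.0, 122.0, 312.0, 146.0], 0.64), ([230.0, 123.0, 344.0, 221.0], 0.45)]
lid [([242.0, 138.0, 345.0, 206.0], 0.85)]
spare_dish [([276.0, 236.0, 308.0, 266.0], 0.87)]
top [[439.65446233   0.         279.10211928]
 [  0.         439.65446233 203.61045032]
 [  0.           0.           1.        ]] -0.14404411538786902 [[-0.0061, -0.9864, 0.164, 0.3892], [-1.0, 0.0065, 0.0017, 0.108], [-0.0027, -0.164, -0.9865, 0.8991], [0.0, 0.0, 0.0, 1.0]]
chamber [([265.0, 147.0, 376.0, 237.0], 0.79)]
pointer [([265.0, 148.0, 268.0, 177.0], 0.42)]
handle_mid [([272.0, 154.0, 351.0, 240.0], 0.64)]
cover_front [([348.0, 181.0, 377.0, 208.0], 0.82)]
cover_rear [([348.0, 151.0, 373.0, 178.0], 0.63), ([229.0, 187.0, 252.0, 213.0], 0.16)]
lid [([277.0, 149.0, 352.0, 240.0], 0.67)]
spare_dish [([240.0, 224.0, 269.0, 249.0], 0.59)]
```

```bash
python3 - <<'E'
import cv2
a=cv2.imread("pics/scene0.png")[95:275,190:370];b=cv2.imread("pics/top0.png")[120:270,210:410]
cv2.imwrite("pics/s1.png",cv2.resize(a,None,fx=3.3,fy=3.3,interpolation=2));cv2.imwrite("pics/t1.png",cv2.resize(b,None,fx=4,fy=4,interpolation=2))
E
```

```text
(no output)
```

View pics/s1.png

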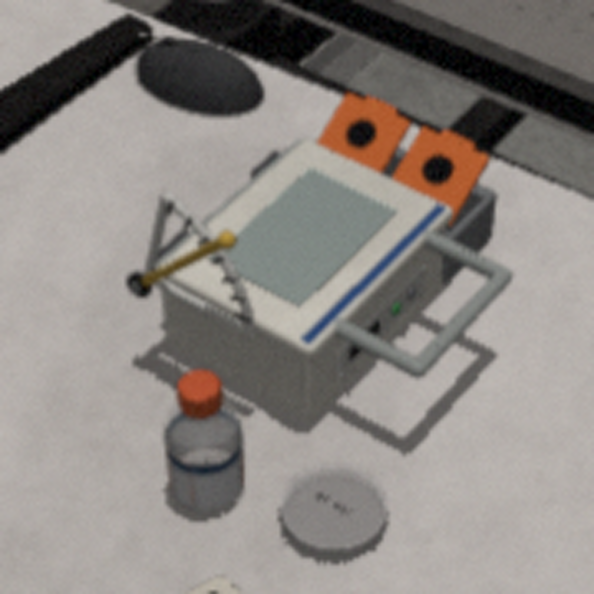

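View pics/t1.png

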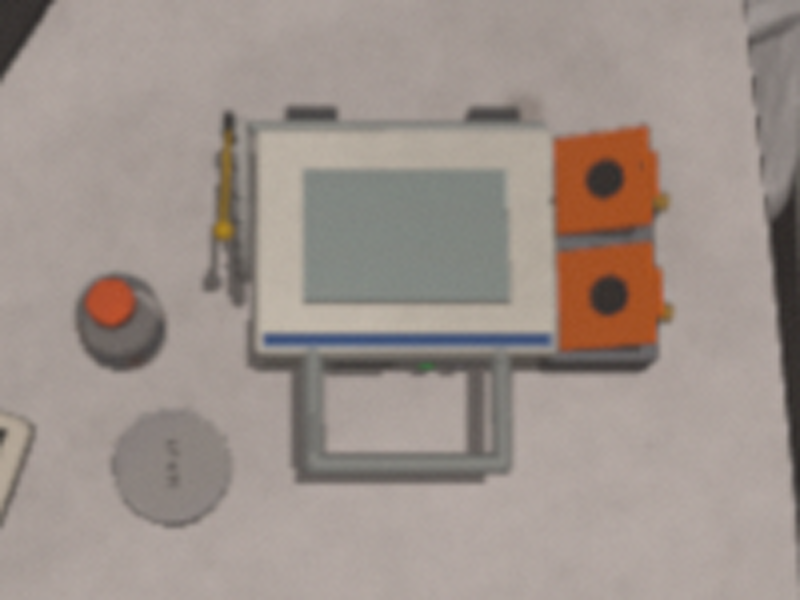

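Both views show the chamber almost square to the robot. In the top crop the bar runs from (312,463) to (503,463), both covers are open at right (605,180 and 605,295), and the pointer runs from hub (228,118) to tip (223,230). In the scene crop its hub is at (137,284) and its tip at (228,238). I'll fit the pose.

```bash
cat > fit.py <<'E'
import numpy as np
from scipy.optimize import least_squares
from scipy.spatial.transform import Rotation as R
C={n:np.load(n+"0.npz") for n in("scene","top")}
def proj(c,P):
    T=c["T"];q=(np.asarray(P)-T[:3,3])@T[:3,:3];s=q[:2]/q[2];s=s*(1+c["k1"]*(s@s));return c["K"][:2,:2]@s+c["K"][:2,2]
def W(x,p): return R.from_euler('z',x[2]).apply(np.array(p)/1000)+[x[0],x[1],0]
def tip(a): return [55-100*np.cos(a),86,66+100*np.sin(a)]
obs=[("s",(418,368),[-110,45,66]),("s",(505,273),[-110,-45,66]),("s",(308,350),[-57,73,71]),("s",(447,205),[-57,-73,71]),("s",(305,430),[-55,70,0]),
("s",(228,238),"tip"),("s",(137,284),[55,86,66]),
("t",(312,463),[-110,45,66]),("t",(503,463),[-110,-45,66]),("t",(257,352),[-57,73,71]),("t",(553,352),[-57,-73,71]),("t",(223,230),"tip"),("t",(228,118),[55,86,66])]
def f(x):
    r=[]
    for v,(a,b),p in obs:
        if p=="tip":p=tip(x[3])
        c,uv=(C["scene"],(190+a/3.3,95+b/3.3)) if v=="s" else (C["top"],(210+a/4,120+b/4))
        r+=list(proj(c,W(x,p))-uv)
    return r
x=least_squares(f,[.6,0,0,.6],loss="soft_l1").x
if __name__=="__main__":
    print(np.round(x,4));print(np.round(np.reshape(f(x),(-1,2)),1).tolist())
    for n,p in dict(hinge=[55,0,66],handle=[-110,0,66],ft=[-29,-127,53],rt=[29,-127,53],tip=tip(x[3])).items(): print(n,W(x,p).round(4))
    a=x[3]; print("handle at angle",W(x,[55-165*np.cos(a),0,66+165*np.sin(a)]).round(4))
E
python3 fit.py
```

```text
[ 0.5761  0.0474 -0.0071  0.8153]
[[-0.2, -0.2], [-0.3, 0.4], [0.2, -0.3], [2.1, -0.1], [1.3, -0.9], [-0.3, 0.5], [0.6, -0.3], [-0.2, -0.3], [-0.6, -0.4], [-1.1, -0.5], [1.2, -0.5], [-0.5, -0.2], [-0.2, 2.0]]
hinge [0.6311 0.047  0.066 ]
handle [0.4661 0.0481 0.066 ]
ft [ 0.5462 -0.0794  0.053 ]
rt [ 0.6042 -0.0798  0.053 ]
tip [0.5631 0.1334 0.1388]
handle at angle [0.5179 0.0478 0.1861]
```

>>> arm_command:
  steps:
    - {"slide": [0.03,0.039,0],"rot": [0,0,9.5],"grip": 0.5}
    - {"slide": [0.03,0.039,0],"rot": [0,0,9.5],"grip": 0.5}
    - {"slide": [0.03,0.039,0],"rot": [0,0,9.5],"grip": 0.5}
    - {"slide": [0.03,0.039,0],"rot": [0,0,9.5],"grip": 0.5}
    - {"slide": [0.03,0.039,0],"rot": [0,0,9.5],"grip": 0.5}
    - {"slide": [0.03,0.039,0],"rot": [0,0,9.5],"grip": 0.5}
    - {"slide": [0.03,0.039,0],"rot": [0,0,9.5],"grip": 0.5}
    - {"slide": [0.03,0.039,0],"rot": [0,0,9.5],"grip": 0.5}

```text
time: 1.8
ee_pos: [0.3869, -0.2944, 0.2229]
eef_rot: [0.708, 0.706, -0.0, 0.0]
ft_force: [1.3, -0.2, 0.6]
width: 0.0433
grip_force: 0.0
```

>>> arm_command:
  steps:
    - {"slide": [0.031,0.037,0],"grip": 0.5}
    - {"slide": [0.031,0.037,0],"grip": 0.5}
    - {"slide": [0.031,0.037,0],"grip": 0.5}
    - {"slide": [0.031,0.037,0],"grip": 0.5}
    - {"slide": [0.032,0.037,0],"grip": 0.5}
    - {"slide": [0.032,0.037,0],"grip": 0.5}
    - {"slide": [0,0,-0.03],"grip": 0.5}
    - {"slide": [0,0,-0.03],"grip": 0.5}

```text
schema error: expected keys rot, slide, grip
```

```bash
python3 - <<'E'
from bench import eyes
import cv2
p=eyes.camera("wrist");cv2.imwrite("pics/w1.png",p["pixels"][:,:,::-1])
import numpy as np;print(np.round(p["pose"],3).tolist(),p["intrinsics"][0,0])
E
```

```text
[[1.0, -0.004, -0.002, 0.388], [-0.004, -0.956, -0.294, -0.214], [-0.001, 0.294, -0.956, 0.386], [0.0, 0.0, 0.0, 1.0]] 351.1692914095677
```

View pics/w1.png

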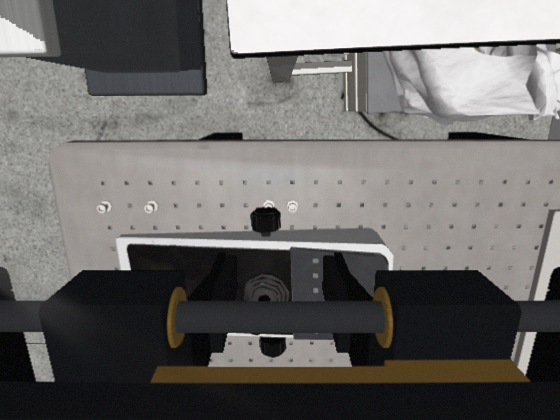

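The move was refused because each row needs "rot". The wrist picture shows only the cart and the half-open fingers (roughly x 170 to 390 px). I'll resend it.

>>> arm_command:
  steps:
    - {"slide": [0.031,0.037,0],"rot": [0,0,0],"grip": 0.5}
    - {"slide": [0.031,0.037,0],"rot": [0,0,0],"grip": 0.5}
    - {"slide": [0.031,0.037,0],"rot": [0,0,0],"grip": 0.5}
    - {"slide": [0.031,0.037,0],"rot": [0,0,0],"grip": 0.5}
    - {"slide": [0.032,0.037,0],"rot": [0,0,0],"grip": 0.5}
    - {"slide": [0.032,0.037,0],"rot": [0,0,0],"grip": 0.5}
    - {"slide": [0,0,-0.03],"rot": [0,0,0],"grip": 0.5}
    - {"slide": [0,0,-0.03],"rot": [0,0,0],"grip": 0.5}

```text
time: 2.85
ee_pos: [0.5745, -0.0733, 0.1618]
eef_rot: [0.71, 0.704, 0.0, 0.0]
ft_force: [0.5, -0.9, -0.2]
width: 0.0435
grip_force: 0.0
```

```bash
python3 - <<'E'
from bench import eyes
import cv2
p=eyes.camera("top");cv2.imwrite("pics/t2.png",cv2.resize(p["pixels"][110:260,230:430,::-1],None,fx=4,fy=4))
E
```

```text
(no output)
```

View pics/t2.png

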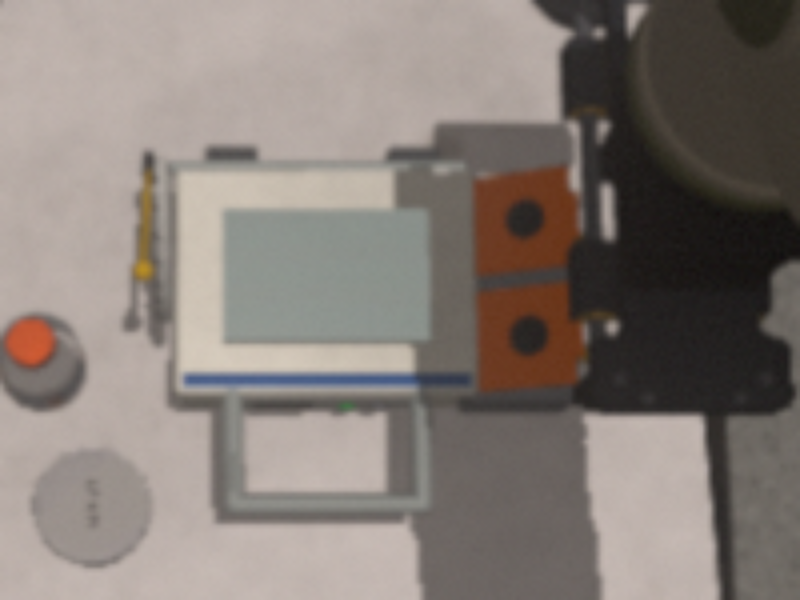

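The gripper is over the cover edges, at about (590,150) and (590,270) to 320, with nothing in the way. Now I'll press both covers together.

>>> arm_command:
  steps:
    - {"slide": [0,0.005,-0.03],"rot": [0,0,0],"grip": 0.5}
    - {"slide": [0,0,-0.03],"rot": [0,0,0],"grip": 0.5}
    - {"slide": [0,0,-0.012],"rot": [0,0,0],"grip": 0.5}
    - {"slide": [0,0,-0.012],"rot": [0,0,0],"grip": 0.5}
    - {"slide": [0,0,-0.01],"rot": [0,0,0],"grip": 0.5}
    - {"slide": [0,0,-0.007],"rot": [0,0,0],"grip": 0.5}
    - {"slide": [0,0,-0.003],"rot": [0,0,0],"grip": 0.5}
    - {"slide": [0,0,0],"rot": [0,0,0],"grip": 0.5}

```text
time: 3.9
ee_pos: [0.5738, -0.0682, 0.0584]
eef_rot: [0.71, 0.704, 0.0, -0.0]
ft_force: [0.3, 0.4, -0.5]
width: 0.0436
grip_force: 0.0
```

>>> arm_command:
  steps:
    - {"slide": [0,0,-0.003],"rot": [0,0,0],"grip": 0.5}
    - {"slide": [0,0,-0.002],"rot": [0,0,0],"grip": 0.5}
    - {"slide": [0,0,-0.001],"rot": [0,0,0],"grip": 0.5}
    - {"slide": [0,0,0],"rot": [0,0,0],"grip": 0.5}
    - {"slide": [0,0,0],"rot": [0,0,0],"grip": 0.5}
    - {"slide": [0,0,0],"rot": [0,0,0],"grip": 0.5}
    - {"slide": [0,0,0],"rot": [0,0,0],"grip": 0.5}
    - {"slide": [0,0,0],"rot": [0,0,0],"grip": 0.5}

```text
time: 4.9
ee_pos: [0.5741, -0.0686, 0.0533]
eef_rot: [0.71, 0.704, -0.0, 0.0]
ft_force: [-4.2, 0.2, 8.3]
width: 0.0434
grip_force: 4.2
```

Contact reads 8 N on the flat covers, so they are probably shut. I'll back off towards the handle, starting upward, and look.

>>> arm_command:
  steps:
    - {"slide": [0,0,0.04],"rot": [0,0,0],"grip": 0.5}
    - {"slide": [0,0,0.05],"rot": [0,0,0],"grip": 0.5}
    - {"slide": [-0.02,0,0.04],"rot": [0,0,0],"grip": 0.5}
    - {"slide": [-0.05,0,0],"rot": [0,0,0],"grip": 0.5}
    - {"slide": [-0.05,0.01,0],"rot": [0,-5,0],"grip": 0.5}
    - {"slide": [-0.04,0.03,0],"rot": [0,-5,0],"grip": 0.5}
    - {"slide": [0,0.04,0],"rot": [0,-5,0],"grip": 0.5}
    - {"slide": [0,0.035,0],"rot": [0,-5,0],"grip": 0.5}

```text
time: 5.9
ee_pos: [0.4221, 0.0443, 0.1841]
eef_rot: [0.699, 0.695, 0.119, 0.118]
ft_force: [-0.1, 0.9, 0.5]
width: 0.0438
grip_force: 0.0
```

```bash
python3 - <<'E'
from bench import eyes,sensors
import cv2,numpy as np
p=eyes.camera("scene");q=eyes.camera("top")
a=cv2.resize(p["pixels"][95:245,200:380,::-1],(400,333));b=cv2.resize(q["pixels"][110:260,230:410,::-1],(400,333))
cv2.imwrite("pics/c3.png",np.hstack([a,b]));s=sensors.read_state();print(s["joint_positions"],s["ee_pos"])
E
```

```text
[ 0.67810169 -0.42656002 -0.7592821   2.23046261 -0.33317443  0.91041694
  0.07768082] [0.42121329 0.04587474 0.18373281]
```

View pics/c3.png

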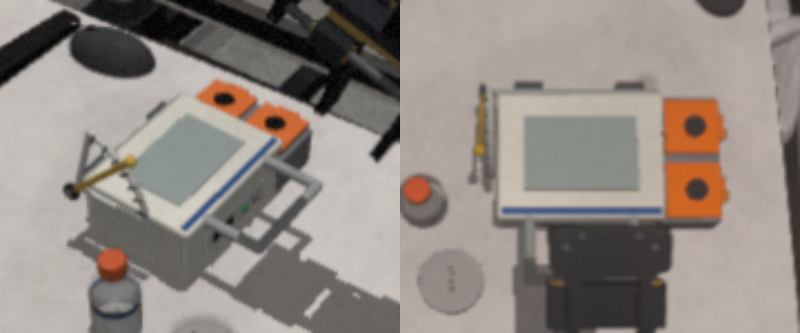

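Both covers now lie flat in both halves of the picture (left: (225,98) and (278,123); right: (695,125) and (695,190)). The lid is still shut and the pointer hasn't moved. Next I'll lower over the bar.

>>> arm_command:
  steps:
    - {"slide": [0.012,0.001,-0.03],"rot": [0,0,0],"grip": 0.5}
    - {"slide": [0.012,0.001,-0.03],"rot": [0,0,0],"grip": 0.5}
    - {"slide": [0.009,0,-0.025],"rot": [0,0,0],"grip": 0.5}
    - {"slide": [0.009,0,-0.025],"rot": [0,0,0],"grip": 0.5}
    - {"slide": [0.005,0,-0.014],"rot": [0,0,0],"grip": 0.5}
    - {"slide": [0.004,0,-0.012],"rot": [0,0,0],"grip": 0.5}
    - {"slide": [0,0,0],"rot": [0,0,0],"grip": 0.5}
    - {"slide": [0,0,0],"rot": [0,0,0],"grip": 0.5}

```text
time: 7.0
ee_pos: [0.4734, 0.0454, 0.0481]
eef_rot: [0.7, 0.695, 0.118, 0.116]
ft_force: [-1.0, -0.1, 0.1]
width: 0.0434
grip_force: 0.0
```

>>> arm_command:
  steps:
    - {"slide": [0,0,0],"rot": [0,0,0],"grip": 0.0}
    - {"slide": [0,0,0],"rot": [0,0,0],"grip": 0.0}
    - {"slide": [0,0,0],"rot": [0,0,0],"grip": 0.0}
    - {"slide": [0,0,0],"rot": [0,0,0],"grip": 0.0}
    - {"slide": [0,0,0],"rot": [0,0,0],"grip": 0.0}
    - {"slide": [0,0,0],"rot": [0,0,0],"grip": 0.0}
    - {"slide": [0,0,0],"rot": [0,0,0],"grip": 0.0}
    - {"slide": [0,0,0],"rot": [0,0,0],"grip": 0.0}
  newtons: 20

```text
time: 8.0
ee_pos: [0.4727, 0.0455, 0.0474]
eef_rot: [0.7, 0.695, 0.117, 0.115]
ft_force: [-4.9, 0.3, 0.6]
width: 0.0089
grip_force: 20.0
```

>>> arm_command:
  steps:
    - {"slide": [0.0002,0,0.0083],"rot": [0,0,0],"grip": 0.0}
    - {"slide": [0.0006,0,0.0082],"rot": [0,0,0],"grip": 0.0}
    - {"slide": [0.001,0,0.0082],"rot": [0,0,0],"grip": 0.0}
    - {"slide": [0.0015,0,0.0081],"rot": [0,0,0],"grip": 0.0}
    - {"slide": [0.0018,0,0.008],"rot": [0,0,0],"grip": 0.0}
    - {"slide": [0.0023,0,0.008],"rot": [0,0,0],"grip": 0.0}
    - {"slide": [0.0027,0,0.0078],"rot": [0,0,0],"grip": 0.0}
    - {"slide": [0.003,0,0.0077],"rot": [0,0,0],"grip": 0.0}

```text
time: 9.0
ee_pos: [0.484, 0.0453, 0.1107]
eef_rot: [0.7, 0.696, 0.116, 0.114]
ft_force: [-12.9, 0.5, 1.1]
width: 0.0088
grip_force: 20.0
```

>>> arm_command:
  steps:
    - {"slide": [0.0025,0,0.0075],"rot": [0,0,0],"grip": 0.0}
    - {"slide": [0.003,0,0.0074],"rot": [0,0,0],"grip": 0.0}
    - {"slide": [0.0038,0,0.0071],"rot": [0,0,0],"grip": 0.0}
    - {"slide": [0.0042,0,0.007],"rot": [0,0,0],"grip": 0.0}
    - {"slide": [0.0046,0,0.0066],"rot": [0,0,0],"grip": 0.0}
    - {"slide": [0.005,0,0.0065],"rot": [0,0,0],"grip": 0.0}
    - {"slide": [0.0053,0,0.0062],"rot": [0,0,0],"grip": 0.0}
    - {"slide": [0,0,0],"rot": [0,0,0],"grip": 0.0}

```text
time: 10.0
ee_pos: [0.5142, 0.0452, 0.1603]
eef_rot: [0.7, 0.695, 0.117, 0.115]
ft_force: [-10.5, -0.9, 3.4]
width: 0.0091
grip_force: 20.0
```

```bash
python3 - <<'E'
from bench import eyes,sensors
import cv2,numpy as np
p=eyes.camera("scene");cv2.imwrite("pics/s4raw.png",p["pixels"][:,:,::-1])
cv2.imwrite("pics/s4.png",cv2.resize(p["pixels"][85:235,190:370,::-1],None,fx=4,fy=4,interpolation=2))
s=sensors.read_state();print(s["ee_pos"],s["ft_force"])
E
```

```text
[0.51392839 0.04517221 0.16002075] [-9.84323728 -1.68391392  4.20613124]
```

View pics/s4.png

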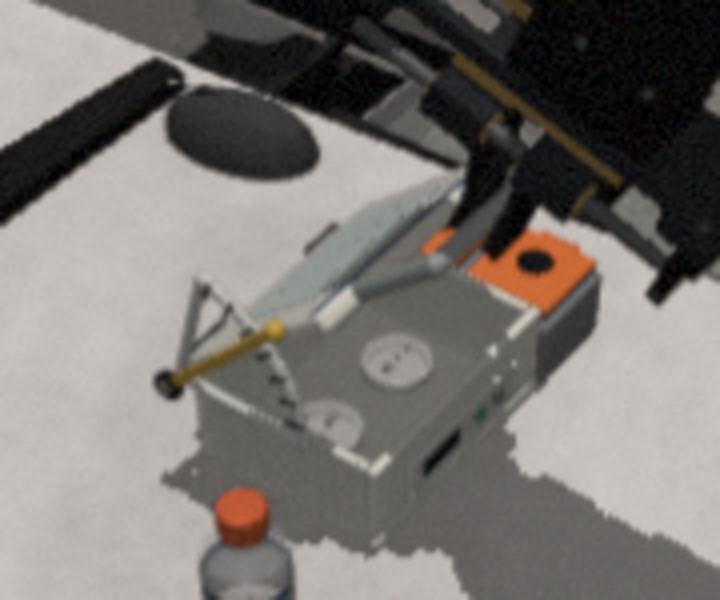

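The lid is up almost parallel to the pointer. The bar corner is at crop (440,262), and the pointer runs from (165,382) to (275,328), unmoved. I'll get the two angles by projection.

```bash
python3 - <<'E'
from fit import *
for a in (.65,.7,.75,.8,.85,.9):
    g=lambda r,y:(4*(proj(C["scene"],W(x,[55-r*np.cos(a),y,66+r*np.sin(a)]))-[190,85])).round().tolist()
    print(a,"barcorner",g(165,45),"tip",g(100,86),"armroot",g(112,45))
E
```

```text
0.65 barcorner [451.0, 291.0] tip [296.0, 362.0] armroot [370.0, 306.0]
0.7 barcorner [441.0, 274.0] tip [290.0, 352.0] armroot [364.0, 296.0]
0.75 barcorner [431.0, 258.0] tip [284.0, 343.0] armroot [357.0, 285.0]
0.8 barcorner [420.0, 242.0] tip [277.0, 333.0] armroot [350.0, 275.0]
0.85 barcorner [408.0, 226.0] tip [270.0, 324.0] armroot [342.0, 265.0]
0.9 barcorner [396.0, 210.0] tip [263.0, 315.0] armroot [334.0, 255.0]
```

>>> arm_command:
  steps:
    - {"slide": [0.003,0,0.0033],"rot": [0,0,0],"grip": 0.0}
    - {"slide": [0.003,0,0.0032],"rot": [0,0,0],"grip": 0.0}
    - {"slide": [0.0025,0,0.003],"rot": [0,0,0],"grip": 0.0}
    - {"slide": [0,0,0],"rot": [0,0,0],"grip": 0.0}
    - {"slide": [0,0,0],"rot": [0,0,0],"grip": 0.0}
    - {"slide": [0,0,0],"rot": [0,0,0],"grip": 0.0}
    - {"slide": [0,0,0],"rot": [0,0,0],"grip": 0.0}
    - {"slide": [0,0,0],"rot": [0,0,0],"grip": 0.0}

```text
time: 11.05
ee_pos: [0.5226, 0.0451, 0.1695]
eef_rot: [0.7, 0.695, 0.117, 0.115]
ft_force: [-6.9, -1.1, 2.5]
width: 0.0093
grip_force: 20.0
```

```bash
python3 - <<'E'
from bench import eyes,sensors
import cv2,numpy as np
p=eyes.camera("scene")
cv2.imwrite("pics/s5.png",cv2.resize(p["pixels"][85:235,190:370,::-1],None,fx=4,fy=4,interpolation=2))
s=sensors.read_state();print(s["ee_pos"],s["ft_force"],s["joint_vel"].round(3) if hasattr(s["joint_vel"],"round") else s["joint_vel"])
E
```

```text
[0.52256341 0.0451031  0.16947819] [-6.84611599 -1.65179063  0.45897857] [ 0.     0.002  0.001  0.    -0.    -0.     0.001]
```

View pics/s5.png

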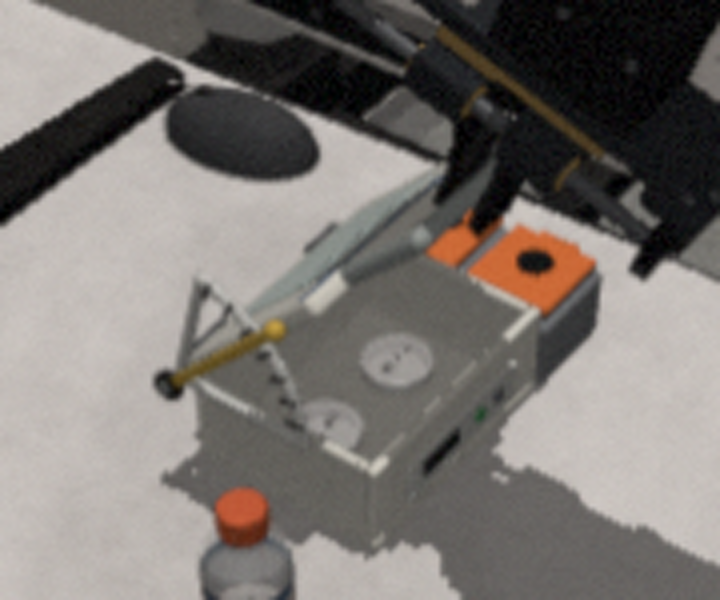

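The bar corner is now at (422,238), which puts the lid at about 0.81 rad. The pointer tip at (275,328) gives about 0.82, so they match. The covers are still shut and the arm is still.

```bash
python3 -c "
from bench import order;print(order.close_job())"
```

```text
the job is handed in; nothing more can be done
None
```

I handed the job in with both covers snapped shut, then the lid lifted to about 0.81 rad (pointer about 0.82) and held steady in the gripper; the hand-in gave no verdict back.

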